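# Rack a loaf mould to drain on slippery sloped runners

## Task

Pick up the rectangular loaf mould that stands mouth down on the counter and put it, still mouth down, on the sloped drying rack: lengthwise down the slope, lying flat, each long rim along its own narrow runner. The runners are slippery and the cross bar that stops the mould may be clamped anywhere along their lower part, so keep hold of the mould while you ease it gently down the runners until you feel it rest against the bar, and only then let go: it must not drop, tip or slide away on its own. Leave the round mould, the loaf and the jar where they are.

Things in the scene. Friction and masses are not known exactly. Their poses are not given: they have to be found in the camera images.
- mould: cream plastic loaf mould, a five-sided shell standing mouth down on the counter: 115 mm long (x), 60 mm wide (y), 55 mm high, walls 4 mm, closed flat top; both ends alike; 0.17 to 0.35 kg. Origin: middle of the open mouth, in the rim plane (the lowest plane, on the counter at the start); z points to the closed face.
- runners: two polished steel runners of the rack, side by side, climbing at 30 degrees: 230 mm long, 10 mm wide, centre lines 28 mm either side of the middle, so the mould's long rims rest on them; friction about 0.2. Origin: lower end, midway between them, in the plane of their top faces, 45 mm above the counter; x up the slope along them, y across, z square to them, upward.
- round_mould: round cream mould standing mouth down on the counter, 100 mm across its foot, 48 mm high; origin in the middle of its underside. A bystander.
- loaf: brown seeded loaf, 130 by 85 by 75 mm high; origin in the middle of its underside. A bystander.
- jar: amber glass jar with a steel lid, 64 mm across, 95 mm high; origin in the middle of its underside. A bystander.
- rack: drying rack fixed to the counter; origin: middle of its base's underside (250 by 130 by 12 mm), x level towards its high end. A stop bar, 80 mm long across both runners, 14 mm thick, standing 22 mm above them, is clamped on their lower part: its upper face, which stops the mould, lies 30 to 80 mm up the slope from the runners' origin. Its place varies and is not reported: feel for it or see it.

How it is judged:
By the outcome, as a careful person would: the job done as asked, in the order asked, and still so for the second after the job is handed in, with the robot touching nothing.
It also fails if it takes over 45 s, if anything falls off the work surface, if the arm or the gripper's body presses on something with over 40 N, if the wrist force passes 120 N, or if a joint passes its speed limit or range.

## Robot

A 6-joint arm with a two-finger parallel gripper is mounted at the origin on the work surface. World frame = base frame: x ahead of the robot, y to its left, z up, the work surface at z = 0. Lengths are in m, angles in rad, forces in N, time in s.
With the tool pointing down it reaches from about 0.325 to 0.9 m from the base axis. Payload 6.1 kg.
Tool frame: the origin (TCP) lies midway between the tips of the shut fingers; the grasp point (between the pads) lies 19 mm behind it; z points along the fingers, y is the line along which they close (so a half turn about z gives the same grasp; the last joint's range is limited). The gripper opens to 87 mm and grips with 3 to 60 N. Pads are 19 mm wide; open, the fingers measure 117 mm over their backs; the gripper's body (75 mm by 190 mm) begins 51 mm behind the grasp point.
Start: joints at [1.216, 0.22, 1.526, -0, 1.395, -0.126], TCP at [0.142, 0.609, 0.223] pointing down, gripper open.
Joint ranges: [-2.98, 2.98], [-0.91, 2.08], [0.09, 2.57], [-1.24, 4.39], [0.2, 2.65], [-2.68, 2.68]. Speed limits (rad/s): [2.57, 2.57, 3.01, 3.14, 3.14, 3.14].

## Interface

Orientations are given as a 3x3 rotation matrix whose columns are the frame's x, y, z axes.
In Python, from bench import state, get_image, hand_in, regions_of, mark_of gives the robot as it stands.
- The arm moves only by the tool carry_out, never from a script. Its arguments are lists of equal length, an entry for each row: "dp": the shift along the tool's x, y, z normalised to -1 to 1, where 1 is 75 cm, a list of three; "dr": the turn, a rotation vector about the tool's x, y, z normalised to -1 to 1, where 1 is 2 rad, a list of three. A call has exactly 10 rows; each row shifts and turns the commanded pose from where the row before left it, along the tool's axes as they then stand; what a row does not reach is not made up. A row lasts 1/12 s, in which the tool goes at most 41.7 mm and 7.16 degrees, less where a joint would pass 70% of its speed; a pose out of reach is approached as far as the arm can. A call with a number of a shift or a turn outside -1 to 1 is refused whole. A call with a gripper value outside its range is refused whole. "claw" is the opening, from -1 (shut) to 1 (fully open), set as the call begins (left out, the last holds). The fingers move at their own pace and stop on an object; "squeeze" is the grip in N (left out, the last holds). Time passes only in rows, so rows that do not move let the fingers close, or fill a call up. It gives the time, the measured TCP pose, the force, the opening and the grip force at its end, in the units of the state.
- state(): the state, without advancing time (a new reading comes with each control period).
- get_image(name): name is "scene" or "top" or "wrist"; returns a dict with "img" (384x512x3 uint8, blue, green, red), "z_map" (384x512 float32, m along the optical axis (not along the pixel's ray), 0 where there is no reading), "vfov" (degrees; the focal length in pixels is half the picture's height over the tangent of half this angle, whatever the lens; pixels are square), "cx", "cy" (the principal point, pixels), "eye" and "attitude" of the camera in the world. Camera axes: x right, y down, z forward; pixel columns grow to the right and rows downward; lengths in m; the calibration is good to about 2 mm. A picture is of the moment at which its call begins.
- hand_in(): hands the job in; it is judged then, once.
Trained networks look in a picture, given as the dict that the camera call returned (one of the last four; its "shot" number tells which), for a name from the list of things; names that differ only in an ending like _2 or _b are one class to them, and where a whole thing is asked for, a point or a joint stands for the part that bears it (a point fixed in the world has none). Each returns a list of dicts, best first, with "confidence" (0 to 1); they miss things now and then, are a little off and sometimes report something else, mostly with a low value. They report only what shows in the picture. A call takes as long as a camera call.
- regions_of(query, picture): "region" (384x512 bool, what is visible of it) and "extent" ([left, top, right, bottom] in pixels, round what is visible of it).
- mark_of(query, picture): "point" ([row, column] in pixels: a listed point, or the origin of a listed thing).
The state is a dict: "time": time; "qpos": joint angles; "qd": joint speeds; "joint_efforts": joint torques, N m; "tool_pos": TCP position; "tcp_rot": TCP orientation; "force": force on the tool from outside, world axes, zero at the start; "moment": the same for the moment, N m; "finger_gap": opening from 0.0 (shut) to 1.0 (fully open); "grasp_force": force on a finger pad.
Only numpy, scipy, OpenCV 4.12 (cv2) and the standard library are available. Lean on these libraries where they do the work, as an engineer would, in place of code of your own. Each camera call takes 0.05 s, during which the arm holds its last target. There are 200 camera calls.

## Working session

There is one attempt and no reset: what is moved stays moved. The work goes in short steps, Python scripts to look and compute and a tool call to move; the robot and the scene stay as the last step left them, time stands still between calls to the robot, and variables do not carry over. Pictures are saved under pics/ and viewed, at most 10 in all, crops included, and the job is handed in when it is done.

Besides the shell and the picture viewer there is one more tool, called by a JSON object that holds its "method" and its "body". carry_out: Moves the arm, as the interface text tells. Scaled input: -1 to 1 covers 75 cm each way for a shift and 2 rad each way for a turn. Its arguments: {"type":"object","properties":{"dp":{"type":"array","items":{"type":"array","items":{"type":"number"}}},"dr":{"type":"array","items":{"type":"array","items":{"type":"number"}}},"claw":{"type":"number"},"squeeze":{"type":"number"}},"required":["dp","dr"]}

```bash
mkdir -p pics
cat > h.py <<'E'
import numpy as np, cv2
from bench import state,get_image,hand_in,regions_of,mark_of
def cloud(p):
    z=p["z_map"];h,w=z.shape;f=h/2/np.tan(np.radians(p["vfov"])/2)
    v,u=np.mgrid[:h,:w]
    c=np.stack([(u-p["cx"])/f*z,(v-p["cy"])/f*z,z],-1)
    W=c@np.array(p["attitude"]).T+np.array(p["eye"]); W[z<=0]=np.nan
    return W
E
python3 - <<'E'
from h import *
ims=[]
for n in ["top","scene"]:
    p=get_image(n);W=cloud(p);im=p["img"].copy()
    print(n,np.round(p["eye"],3))
    for q in ["mould","runners","round_mould","loaf","jar","rack"]:
        for r in regions_of(q,p)[:2]:
            P=W[r["region"]];P=P[~np.isnan(P[:,0])]
            if len(P)==0: continue
            print(q,round(r["confidence"],2),r["extent"],len(P),np.round(np.percentile(P,[2,50,98],axis=0),3).tolist())
            e=[int(x) for x in r["extent"]]
            cv2.rectangle(im,e[:2],e[2:],(0,0,255),1);cv2.putText(im,q,(e[0],e[1]),0,.4,(255,0,0),1)
    cv2.imwrite(f"pics/{n}0.png",im); np.save(n+"W.npy",W)
print(state())
E
```

```text
top [0.426 0.035 0.85 ]
mould 0.68 [217.8, 202.8, 254.3, 258.3] 1740 [[0.482, 0.073, 0.0], [0.537, 0.102, 0.054], [0.594, 0.139, 0.058]]
runners 0.59 [377.6, 201.0, 457.4, 319.3] 2055 [[0.406, -0.298, 0.04], [0.477, -0.251, 0.094], [0.593, -0.208, 0.155]]
round_mould 0.68 [97.4, 217.6, 148.4, 260.1] 1778 [[0.455, 0.299, 0.006], [0.497, 0.335, 0.047], [0.539, 0.383, 0.051]]
loaf 0.59 [197.1, 93.8, 236.2, 152.7] 2230 [[0.704, 0.128, 0.029], [0.758, 0.169, 0.073], [0.827, 0.214, 0.078]]
jar 0.85 [281.3, 113.6, 307.8, 154.2] 937 [[0.728, -0.036, 0.013], [0.744, -0.008, 0.092], [0.781, 0.019, 0.097]]
rack 0.59 [358.7, 204.0, 453.1, 335.2] 8112 [[0.378, -0.324, 0.002], [0.5, -0.244, 0.013], [0.617, -0.183, 0.15]]
scene [1.104 0.022 0.749]
mould 0.68 [250.2, 150.2, 279.3, 203.2] 1436 [[0.487, 0.074, 0.005], [0.564, 0.102, 0.055], [0.599, 0.132, 0.059]]
runners 0.8 [58.2, 134.2, 129.5, 184.2] 1159 [[0.419, -0.298, 0.047], [0.484, -0.252, 0.095], [0.6, -0.207, 0.158]]
loaf 0.79 [289.6, 224.1, 348.8, 300.2] 3283 [[0.718, 0.126, 0.019], [0.79, 0.167, 0.074], [0.84, 0.215, 0.078]]
jar 0.75 [205.
[... 307 characters left out ...]
05,
        1.39468641e+00, -1.26098080e-01]), 'qd': array([-0.00155363,  0.00096527,  0.00159054,  0.00077065,  0.00032403,
        0.00020723]), 'joint_efforts': array([-1.11214881e-04, -4.94421494e+01, -3.87609923e+01,  6.96702255e-02,
        4.73471847e-02, -2.89858100e-06]), 'tool_pos': array([0.14177579, 0.60872982, 0.22258447]), 'tcp_rot': array([[-9.73932750e-01,  2.26836941e-01,  1.46861720e-05],
       [ 2.26836941e-01,  9.73932746e-01,  8.83075510e-05],
       [ 5.72807092e-06,  8.93369824e-05, -9.99999996e-01]]), 'force': array([-0.19838026,  0.0065321 ,  0.61123532]), 'moment': array([-0.0162521 ,  0.03949205, -0.00045699]), 'grasp_force': 0.0, 'finger_gap': 0.9982009266124375}
```

Run:
```python
from h import *
im=cv2.imread("pics/top0.png");cv2.imwrite("pics/crop.png",cv2.resize(im[90:350,80:480],(800,520)))
for n in ["top","scene"]:
    W=np.load(n+"W.npy");x,y,z=W[...,0],W[...,1],W[...,2]
    m=(z>.048)&(z<.065)&(x>.45)&(x<.63)&(y>.05)&(y<.16)
    r=cv2.minAreaRect((W[m][:,:2]*1000).astype(np.float32));print(n,"mould",r,np.median(z[m]))
    b=(z>.006)&(z<.018)&(x>.35)&(x<.66)&(y>-.36)&(y<-.15)
    r=cv2.minAreaRect((W[b][:,:2]*1000).astype(np.float32));print("base",r,np.median(z[b]))
    k=(z>.035)&(x>.35)&(x<.66)&(y>-.36)&(y<-.15)
    P=W[k];r=cv2.minAreaRect((P[:,:2]*1000).astype(np.float32));print("upper",r,len(P))
    np.save(n+"R.npy",P)
```

```text
top mould ((539.1138916015625, 103.40394592285156), (60.1063117980957, 115.38289642333984), 88.51496887207031) 0.054484163299170885
base ((497.80743408203125, -254.15664672851562), (131.1207733154297, 250.38938903808594), 80.98223876953125) 0.010929554418242005
upper ((499.72967529296875, -255.27415466308594), (79.65071105957031, 203.77340698242188), 80.45925903320312) 2544
scene mould ((541.0892944335938, 103.6584701538086), (60.05159378051758, 117.27008819580078), 88.32060241699219) 0.05573754105946788
base ((499.9554748535156, -254.18215942382812), (131.3373260498047, 252.33877563476562), 80.80014038085938) 0.012345261492875292
upper ((501.4902648925781, -254.57015991210938), (79.48717498779297, 204.25491333007812), 80.34521484375) 1744
```

View pics/crop.png

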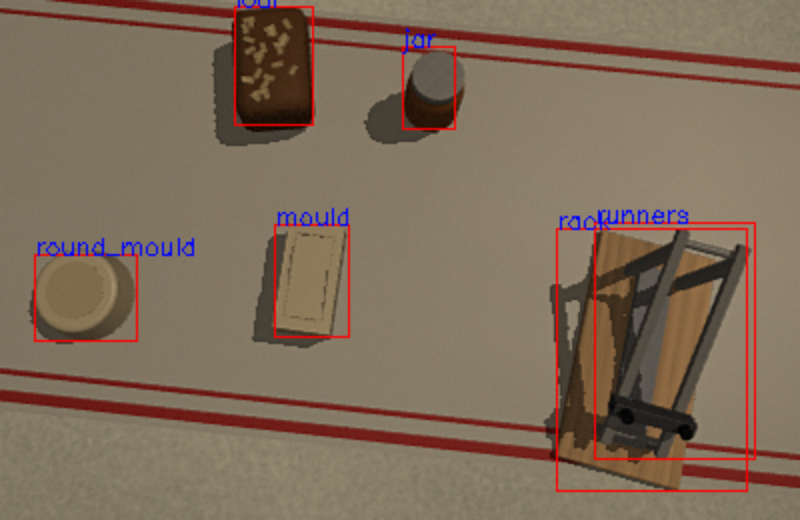

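Run:
```python
from h import *
for n in ["top","scene"]:
    W=np.load(n+"W.npy").reshape(-1,3)
    W=W[(W[:,0]>.35)&(W[:,0]<.66)&(W[:,1]>-.36)&(W[:,1]<-.15)&(W[:,2]>.035)]
    for yaw in [np.radians(-9.3)]:
        a=np.array([np.cos(yaw),np.sin(yaw)]);l=np.array([-a[1],a[0]])
        c=np.array([.4988,-.2545])
        s=(W[:,:2]-c)@a;t=(W[:,:2]-c)@l
        h=W[:,2]-.045-np.tan(np.pi/6)*s   # top face => const = -s0*tan30
        # top faces of runners
        m=(s>-.02)
        hist,e=np.histogram(h[m],bins=np.arange(-.03,.12,.004));
        h0=np.median(h[m&(h>.04)]);print(n,"h0",h0,"s0",-h0/np.tan(np.pi/6))
        k=abs(h-h0)<.004
        for sg in (1,-1):
            q=k&(t*sg>.01)&(s>-.02);p=np.polyfit(s[q],t[q],1);print("runner",sg,p,np.percentile(t[q],[3,97]),"s range",s[q].min(),s[q].max(),q.sum())
        A=np.c_[s[k],np.ones(k.sum())];print("slope",np.degrees(np.arctan(np.linalg.lstsq(A,W[k,2],rcond=None)[0][0])))
        s0=-h0/np.tan(np.pi/6)
        # slope coords rel. nominal origin
        dx=s-s0;dz=W[:,2]-.045
        X=dx*np.cos(np.pi/6)+dz*.5;Z=-dx*.5+dz*np.cos(np.pi/6)
        b=(Z>.010)&(X>-0.03)&(X<.12);print("bar X",np.percentile(X[b],[2,10,50,90,98]).round(4),"Z",np.percentile(Z[b],[50,98]).round(4),"t",np.percentile(t[b],[2,98]).round(4))
        for z0 in np.arange(.004,.03,.004):
            q=b&(abs(Z-z0)<.002)
            if q.sum()>5: print(round(z0,3),np.percentile(X[q],[3,97]).round(4),q.sum())
```

```text
top h0 0.05644818749332363 s0 -0.0977711287336106
runner 1 [-0.00196923  0.0278798 ] [0.02237452 0.03263823] s range -0.019895564381353422 0.0989138146894077 421
runner -1 [ 0.00549688 -0.02806397] [-0.03325456 -0.02311568] s range -0.019894971352677527 0.09887375602691852 453
slope 29.926895066933586
bar X [0.0403 0.0425 0.0498 0.0533 0.0539] Z [0.0229 0.0344] t [-0.0376  0.0389]
0.012 [0.0455 0.0539] 41
0.016 [0.0426 0.054 ] 37
0.02 [0.0402 0.0538] 82
0.024 [0.0403 0.0534] 175
0.028 [0.0422 0.0521] 20
scene h0 0.05469119768108482 s0 -0.09472793311043207
runner 1 [-0.01861718  0.03063943] [0.02299289 0.03361703] s range -0.019937903749075923 0.10308203480929626 193
runner -1 [ 0.00190228 -0.02581747] [-0.03317783 -0.02176282] s range -0.019672019764647046 0.10294150539789981 220
slope 29.74203475439851
bar X [0.0405 0.0456 0.0509 0.0535 0.0547] Z [0.0213 0.0357] t [-0.0371  0.0396]
0.012 [0.0458 0.0548] 62
0.016 [0.0455 0.0544] 59
0.02 [0.047  0.0552] 61
0.024 [0.0402 0.0533] 85
0.028 [0.0433 0.0521] 28
```

```bash
cat >> h.py <<'E'
from scipy.spatial.transform import Rotation as Rn
def rot(yaw,tilt):  # degrees; tool x back down, y to the left, z along fingers, leaning with the slope
    a=np.array([np.cos(np.radians(yaw)),np.sin(np.radians(yaw)),0]);t=np.radians(tilt)
    xm=a*np.cos(t)+np.array([0,0,np.sin(t)]); l=np.array([-a[1],a[0],0]); n=np.cross(xm,l)
    return np.c_[-xm,l,-n]
def plan(pt,Rt,n):
    s=state();R0=s["tcp_rot"];rv=Rn.from_matrix(R0.T@Rt).as_rotvec()/n
    S=sum(np.linalg.matrix_power(Rn.from_rotvec(rv).as_matrix(),k) for k in range(n))
    dp=np.linalg.solve(S,R0.T@(np.array(pt)-s["tool_pos"]))
    print(n,"rows dp",(dp/.75).round(4).tolist(),"dr",(rv/2).round(4).tolist(),"mm",np.linalg.norm(dp)*1e3,"deg",np.degrees(np.linalg.norm(rv)))
yaw=-9.2;a=np.array([np.cos(np.radians(yaw)),np.sin(np.radians(yaw)),0])
O=np.array([.4988,-.2545,.045])+a*-.0975; O[2]=.045
xs=a*np.cos(np.pi/6)+np.array([0,0,.5]);ns=-a*.5+np.array([0,0,np.cos(np.pi/6)])
ys=np.cross(ns,xs)
def rackxyz(p): d=np.array(p)-O; return np.array([d@xs,d@ys,d@ns])
def topt(X,Y,Z): return O+X*xs+Y*ys+Z*ns
E
python3 -c "
from h import *
plan([.54,.1035,.12],rot(-1.6,0),20)"
```

```text
20 rows dp [-0.0308, -0.0299, 0.0068] dr [0.0, 0.0, -0.005] mm 32.62492953853052 deg 0.5755460802191867
```

{"method": "carry_out", "body": {"dp": [[-0.0308,-0.0299,0.0068],[-0.0308,-0.0299,0.0068],[-0.0308,-0.0299,0.0068],[-0.0308,-0.0299,0.0068],[-0.0308,-0.0299,0.0068],[-0.0308,-0.0299,0.0068],[-0.0308,-0.0299,0.0068],[-0.0308,-0.0299,0.0068],[-0.0308,-0.0299,0.0068],[-0.0308,-0.0299,0.0068]], "dr": [[0,0,-0.005],[0,0,-0.005],[0,0,-0.005],[0,0,-0.005],[0,0,-0.005],[0,0,-0.005],[0,0,-0.005],[0,0,-0.005],[0,0,-0.005],[0,0,-0.005]], "claw": 1}}

```text
time: 1.53
tool_pos: [0.3285, 0.3449, 0.1716]
tcp_rot: [[-0.992, 0.128, 0.001], [0.128, 0.992, 0.001], [-0.001, 0.001, -1.0]]
force: [0.3, 0.2, 0.4]
finger_gap: 1.002
grasp_force: 0.0
```

{"method": "carry_out", "body": {"dp": [[-0.0308,-0.0299,0.0068],[-0.0308,-0.0299,0.0068],[-0.0308,-0.0299,0.0068],[-0.0308,-0.0299,0.0068],[-0.0308,-0.0299,0.0068],[-0.0308,-0.0299,0.0068],[-0.0308,-0.0299,0.0068],[-0.0308,-0.0299,0.0068],[-0.0308,-0.0299,0.0068],[-0.0308,-0.0299,0.0068]], "dr": [[0,0,-0.005],[0,0,-0.005],[0,0,-0.005],[0,0,-0.005],[0,0,-0.005],[0,0,-0.005],[0,0,-0.005],[0,0,-0.005],[0,0,-0.005],[0,0,-0.005]]}}

```text
time: 2.37
tool_pos: [0.5402, 0.102, 0.1205]
tcp_rot: [[-1.0, 0.029, 0.001], [0.029, 1.0, 0.0], [-0.001, 0.0, -1.0]]
force: [0.3, 0.8, 0.0]
finger_gap: 0.999
grasp_force: 0.0
```

```bash
python3 -c "
from h import *
s=state();print(s['time'],s['tool_pos'],s['qpos'])
plan([.54,.1035,.0155],rot(-1.6,0),10)
p=get_image('wrist');W=cloud(p);x,y,z=W[...,0],W[...,1],W[...,2]
m=(z>.048)&(z<.065)&(x>.45)&(x<.63)&(y>.05)&(y<.16)
print(cv2.minAreaRect((W[m][:,:2]*1000).astype(np.float32)),np.median(z[m]),m.sum())
cv2.imwrite('pics/w1.png',p['img'])"
```

```text
2.3667 [0.54018214 0.10200396 0.12049813] [ 4.31232955e-02  1.38146735e-01  1.82044012e+00  6.91051858e-05
  1.18248039e+00 -1.49914126e+00]
10 rows dp [0.0, 0.0002, 0.014] dr [0.0, 0.0, -0.0] mm 10.500894855093625 deg 0.004726076227643443
((527.96728515625, 102.61836242675781), (60.13060760498047, 92.66011047363281), 88.33248901367188) 0.05598141164756748 10025
```

View pics/w1.png

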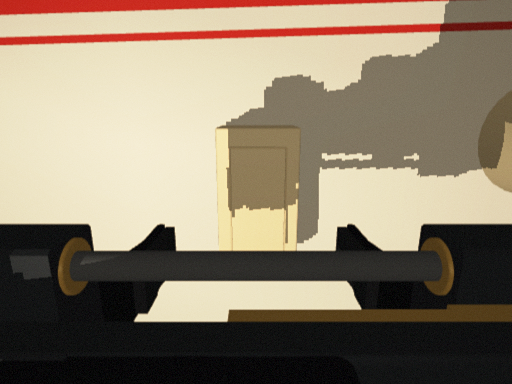

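The wrist view shows the mould (columns 217–299, rows 127–250) centred between the fingers. Its measured y and width agree with the overhead fit, so I'll descend and grip.

{"method": "carry_out", "body": {"dp": [[0,0.0002,0.014],[0,0.0002,0.014],[0,0.0002,0.014],[0,0.0002,0.014],[0,0.0002,0.014],[0,0.0002,0.014],[0,0.0002,0.014],[0,0.0002,0.014],[0,0,0.014],[0,0,0.014]], "dr": [[0,0,0],[0,0,0],[0,0,0],[0,0,0],[0,0,0],[0,0,0],[0,0,0],[0,0,0],[0,0,0],[0,0,0]]}}

```text
time: 3.25
tool_pos: [0.5391, 0.1047, 0.0145]
tcp_rot: [[-1.0, 0.029, 0.0], [0.029, 1.0, -0.0], [-0.0, -0.0, -1.0]]
force: [-0.2, -1.0, -0.6]
finger_gap: 0.998
grasp_force: 0.0
```

{"method": "carry_out", "body": {"dp": [[0,0,0],[0,0,0],[0,0,0],[0,0,0],[0,0,0],[0,0,0],[0,0,0],[0,0,0],[0,0,0],[0,0,0]], "dr": [[0,0,0],[0,0,0],[0,0,0],[0,0,0],[0,0,0],[0,0,0],[0,0,0],[0,0,0],[0,0,0],[0,0,0]], "claw": -1, "squeeze": 30}}

```text
time: 4.08
tool_pos: [0.5399, 0.1045, 0.0163]
tcp_rot: [[-1.0, 0.029, 0.001], [0.029, 1.0, -0.0], [-0.001, -0.0, -1.0]]
force: [-1.1, -1.5, 6.4]
finger_gap: 0.689
grasp_force: 30.0
```

{"method": "carry_out", "body": {"dp": [[0,0,0],[0,0,0],[0,0,-0.01],[0,0,-0.02],[0,0,-0.03],[0,0,-0.035],[0,0,-0.035],[0,0,-0.035],[0,0,-0.035],[0,0,-0.03]], "dr": [[0,0,0],[0,0,0],[0,0,0],[0,0,0],[0,0,0],[0,0,0],[0,0,0],[0,0,0],[0,0,0],[0,0,0]]}}

```text
time: 4.92
tool_pos: [0.5385, 0.1049, 0.1893]
tcp_rot: [[-1.0, 0.029, -0.001], [0.029, 1.0, 0.0], [0.001, 0.0, -1.0]]
force: [1.2, -0.1, -2.7]
finger_gap: 0.688
grasp_force: 30.0
```

```bash
python3 -c "
from h import *
s=state();print(s['time'],s['tool_pos'],s['force'],s['moment'],O)
T=topt(.135,0,.015+.05);print(T)
plan(T+[0,0,.06],rot(yaw,30),20)"
```

```text
4.9167 [0.5385199  0.10485443 0.18931625] [ 1.1894554  -0.06837862 -2.6968572 ] [ 0.01721486 -0.14425835  0.06200394] [ 0.40255421 -0.23891158  0.045     ]
[ 0.48588177 -0.2524077   0.16879165]
20 rows dp [0.0007, -0.0241, -0.0028] dr [0.0009, -0.0131, 0.0032] mm 18.19030263246543 deg 1.5479092121115823
```

{"method": "carry_out", "body": {"dp": [[0.0007,-0.0241,-0.0028],[0.0007,-0.0241,-0.0028],[0.0007,-0.0241,-0.0028],[0.0007,-0.0241,-0.0028],[0.0007,-0.0241,-0.0028],[0.0007,-0.0241,-0.0028],[0.0007,-0.0241,-0.0028],[0.0007,-0.0241,-0.0028],[0.0007,-0.0241,-0.0028],[0.0007,-0.0241,-0.0028]], "dr": [[0.0009,-0.0131,0.0032],[0.0009,-0.0131,0.0032],[0.0009,-0.0131,0.0032],[0.0009,-0.0131,0.0032],[0.0009,-0.0131,0.0032],[0.0009,-0.0131,0.0032],[0.0009,-0.0131,0.0032],[0.0009,-0.0131,0.0032],[0.0009,-0.0131,0.0032],[0.0009,-0.0131,0.0032]]}}

```text
time: 5.75
tool_pos: [0.5198, -0.0754, 0.2084]
tcp_rot: [[-0.962, 0.094, 0.256], [0.089, 0.996, -0.033], [-0.258, -0.009, -0.966]]
force: [-0.3, -0.3, -3.2]
finger_gap: 0.687
grasp_force: 30.0
```

{"method": "carry_out", "body": {"dp": [[0.0007,-0.0241,-0.0028],[0.0007,-0.0241,-0.0028],[0.0007,-0.0241,-0.0028],[0.0007,-0.0241,-0.0028],[0.0007,-0.0241,-0.0028],[0.0007,-0.0241,-0.0028],[0.0007,-0.0241,-0.0028],[0.0007,-0.0241,-0.0028],[0.0007,-0.0241,-0.0028],[0.0007,-0.0241,-0.0028]], "dr": [[0.0009,-0.0131,0.0032],[0.0009,-0.0131,0.0032],[0.0009,-0.0131,0.0032],[0.0009,-0.0131,0.0032],[0.0009,-0.0131,0.0032],[0.0009,-0.0131,0.0032],[0.0009,-0.0131,0.0032],[0.0009,-0.0131,0.0032],[0.0009,-0.0131,0.0032],[0.0009,-0.0131,0.0032]]}}

```text
time: 6.58
tool_pos: [0.4852, -0.2526, 0.2271]
tcp_rot: [[-0.855, 0.159, 0.494], [0.138, 0.987, -0.08], [-0.501, -0.0, -0.866]]
force: [0.9, 1.0, -3.8]
finger_gap: 0.687
grasp_force: 30.0
```

```bash
python3 -c "
from h import *
s=state();print(s['time'],s['tool_pos'],s['force'],s['moment'],s['qpos'].round(2))
print(rackxyz(s['tool_pos']),np.degrees(Rn.from_matrix(s['tcp_rot'].T@rot(yaw,30)).as_rotvec()))
plan(topt(.135,0,.015+.025),rot(yaw,30),10)
for n in ['scene','top']:
  p=get_image(n);cv2.imwrite(f'pics/{n}2.png',p['img'])
p=get_image('scene');W=cloud(p)
# top face / ends of the mould, in TCP frame
Q=(W.reshape(-1,3)-s['tool_pos'])@s['tcp_rot'];Q=Q[(abs(Q[:,0])<.075)&(abs(Q[:,1])<.034)&(Q[:,2]>-.06)&(Q[:,2]<.03)]
print(len(Q),np.percentile(Q,[1,5,50,95,99],axis=0).round(4).tolist())
t=Q[(abs(Q[:,2]+.041)<.01)&(abs(Q[:,0])>.02)];print('top face fit z=ax+by+c',np.linalg.lstsq(np.c_[t[:,:2],np.ones(len(t))],t[:,2],rcond=None)[0],len(t))
"
```

```text
6.5833 [ 0.48517323 -0.25264776  0.22711501] [ 0.92721458  0.95754767 -3.77337817] [0.08597299 0.52556492 0.00252893] [-0.82 -0.35  2.15  0.39  0.95 -2.4 ]
[ 0.1635892  -0.00035026  0.11584003] [0.01109218 0.04157065 0.03804862]
10 rows dp [0.0038, 0.0, 0.0101] dr [0.0, 0.0, 0.0] mm 8.105045316274367 deg 0.0057435644359552125
1924 [[-0.0595, -0.0316, -0.0462], [-0.0587, -0.0282, -0.04], [-0.0554, 0.0114, -0.0168], [0.0424, 0.0296, 0.0133], [0.0542, 0.0319, 0.0159]]
top face fit z=ax+by+c [-0.02665233  0.03725102 -0.03772524] 369
```

View pics/scene2.png

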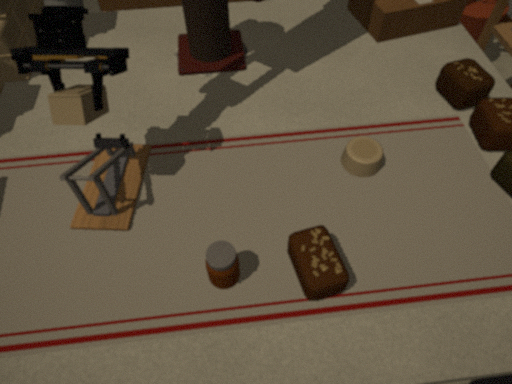

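The scene view shows the mould (row 105, col 75) held above the rack, tilted with the slope. The bystanders have not moved. Lowering to a 25 mm hover.

{"method": "carry_out", "body": {"dp": [[0.0038,0,0.0101],[0.0038,0,0.0101],[0.0038,0,0.0101],[0.0038,0,0.0101],[0.0038,0,0.0101],[0.0038,0,0.0101],[0.0038,0,0.0101],[0.0038,0,0.0101],[0.0038,0,0.0101],[0.0038,0,0.0101]], "dr": [[0,0,0],[0,0,0],[0,0,0],[0,0,0],[0,0,0],[0,0,0],[0,0,0],[0,0,0],[0,0,0],[0,0,0]]}}

```text
time: 7.57
tool_pos: [0.4994, -0.2551, 0.1474]
tcp_rot: [[-0.854, 0.16, 0.494], [0.137, 0.987, -0.081], [-0.501, -0.002, -0.865]]
force: [-0.3, -0.3, -3.6]
finger_gap: 0.686
grasp_force: 30.0
```

```bash
python3 -c "
from h import *
import time
p=get_image('wrist');cv2.imwrite('pics/w3.png',p['img']);s=state()
print(s['time'],s['force'],s['moment'],rackxyz(s['tool_pos']),np.degrees(Rn.from_matrix(s['tcp_rot'].T@rot(yaw,30)).as_rotvec()))
W=cloud(p);R=((W-O)@np.c_[xs,ys,ns]).reshape(-1,3);R=R[~np.isnan(R[:,0])]
q=R[(abs(R[:,2])<.008)&(abs(R[:,1])<.05)&(R[:,0]>-.02)&(R[:,0]<.2)]
print('runner pts',len(q))
for sg in(1,-1):
  k=q[(q[:,1]*sg>.015)];print(sg,len(k),np.percentile(k,[3,50,97],axis=0).round(4).tolist())
m=R[(R[:,2]>.035)&(R[:,2]<.09)&(abs(R[:,1])<.036)&(R[:,0]>.06)&(R[:,0]<.12)]
print('mould',len(m),np.percentile(m,[2,50,98],axis=0).round(4).tolist())
b=R[(R[:,2]>.012)&(R[:,2]<.03)&(abs(R[:,1])<.05)&(R[:,0]>0)&(R[:,0]<.1)]
print('bar',len(b),np.percentile(b,[2,50,98],axis=0).round(4).tolist())
"
```

```text
7.6167 [-0.99780764  0.61510607 -4.28986184] [0.15479501 0.6517682  0.01324378] [1.34514799e-01 1.04174985e-04 3.83750945e-02] [ 0.00798863 -0.05772188  0.01784182]
runner pts 5153
1 2110 [[0.0084, 0.0172, -0.005], [0.031, 0.0253, 0.0022], [0.0777, 0.031, 0.0038]]
-1 2166 [[0.0081, -0.0343, -0.0053], [0.0293, -0.0283, 0.0021], [0.0777, -0.0174, 0.0035]]
mould 16002 [[0.0788, -0.0301, 0.0543], [0.0968, -0.0018, 0.0789], [0.119, 0.0268, 0.0814]]
bar 3561 [[0.0409, -0.0398, 0.0136], [0.0487, -0.0015, 0.0246], [0.0788, 0.0365, 0.0264]]
```

View pics/w3.png

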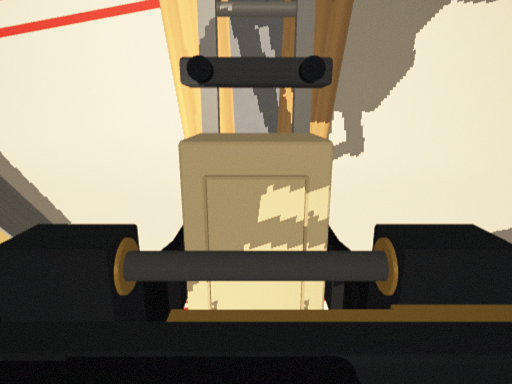

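The wrist view shows the mould (cols 180–330) lined up with the bar (cols 181–331, row 72) and both runners. Next I'll check the mould's tilt against the runners and lower it.

{"method": "carry_out", "body": {"dp": [[0,0,0.003],[0,0,0.003],[0,0,0.003],[0,0,0.003],[0,0,0.003],[0,0,0.003],[0,0,0.003],[0,0,0.002],[0,0,0.001],[0,0,0]], "dr": [[0,0,0],[0,0,0],[0,0,0],[0,0,0],[0,0,0],[0,0,0],[0,0,0],[0,0,0],[0,0,0],[0,0,0]]}}

```text
time: 8.45
tool_pos: [0.5081, -0.2564, 0.1324]
tcp_rot: [[-0.855, 0.159, 0.494], [0.137, 0.987, -0.081], [-0.501, -0.001, -0.866]]
force: [0.8, 0.3, -2.1]
finger_gap: 0.689
grasp_force: 30.0
```

```bash
cat > look.py <<'E'
from h import *
p=get_image('wrist');s=state()
print(s['time'],s['force'].round(2),s['moment'].round(2),rackxyz(s['tool_pos']).round(4),np.degrees(Rn.from_matrix(s['tcp_rot'].T@rot(yaw,30)).as_rotvec()).round(2))
W=cloud(p);R=((W-O)@np.c_[xs,ys,ns]).reshape(-1,3);R=R[~np.isnan(R[:,0])]
fit=lambda t:np.linalg.lstsq(np.c_[t[:,:2]-[.08,0],np.ones(len(t))],t[:,2],rcond=None)[0].round(4)
z0=rackxyz(s['tool_pos'])[2]+.0405
m=R[(abs(R[:,2]-z0)<.006)&(abs(R[:,1])<.028)&(R[:,0]>.05)&(R[:,0]<.14)]
c=fit(m);r=m[:,2]-((m[:,:2]-[.08,0])@c[:2]+c[2]);m=m[abs(r)<.0015];print('top plane dx,dy,c',fit(m),len(m),'X',np.percentile(m[:,0],[.5,99]).round(4))
k=R[(abs(R[:,2]-.002)<.003)&(abs(abs(R[:,1]+.0017)-.028)<.006)&(R[:,0]>.0)&(R[:,0]<.1)];print('runner plane',fit(k),len(k))
b=R[(R[:,2]>.012)&(R[:,2]<.021)&(abs(R[:,1])<.04)&(R[:,0]>.03)&(R[:,0]<.066)];print('bar X',len(b),np.percentile(b[:,0],[50,90,98]).round(4) if len(b) else '')
E
python3 look.py
```

```text
8.5 [ 0.21 -0.06 -2.71] [ 0.09  0.54 -0.05] [ 0.1365 -0.0005  0.0223] [-0.06  0.06  0.06]
top plane dx,dy,c [ 0.0007 -0.0017  0.0615] 14751 X [0.0792 0.1394]
runner plane [-0.0015 -0.0007  0.0022] 3776
bar X 281 [0.0542 0.0543 0.0543]
```

{"method": "carry_out", "body": {"dp": [[0,0,0.0005],[0,0,0.0005],[0,0,0.0005],[0,0,0.0005],[0,0,0.0005],[0,0,0.0005],[0,0,0.0005],[0,0,0],[0,0,0],[0,0,0]], "dr": [[0,0,0],[0,0,0],[0,0,0],[0,0,0],[0,0,0],[0,0,0],[0,0,0],[0,0,0],[0,0,0],[0,0,0]]}}

```text
time: 9.33
tool_pos: [0.5094, -0.2567, 0.1304]
tcp_rot: [[-0.854, 0.16, 0.494], [0.137, 0.987, -0.081], [-0.501, -0.002, -0.865]]
force: [0.5, 0.4, -3.0]
finger_gap: 0.689
grasp_force: 30.0
```

{"method": "carry_out", "body": {"dp": [[0,0,0.0005],[0,0,0.0005],[0,0,0.0005],[0,0,0],[0,0,0],[0,0,0],[0,0,0],[0,0,0],[0,0,0],[0,0,0]], "dr": [[0,0,0],[0,0,0],[0,0,0],[0,0,0],[0,0,0],[0,0,0],[0,0,0],[0,0,0],[0,0,0],[0,0,0]]}}

```text
time: 10.17
tool_pos: [0.51, -0.2568, 0.1294]
tcp_rot: [[-0.854, 0.16, 0.494], [0.137, 0.987, -0.081], [-0.501, -0.002, -0.865]]
force: [0.0, -0.8, -3.2]
finger_gap: 0.688
grasp_force: 30.0
```

```bash
python3 look.py
```

```text
10.2167 [ 0.69 -0.15 -2.16] [ 0.08  0.56 -0.04] [ 0.1365 -0.0005  0.0187] [-0.07  0.07  0.06]
top plane dx,dy,c [ 0.0008 -0.0019  0.0579] 14679 X [0.0794 0.1395]
runner plane [ 0.0001 -0.0006  0.0023] 3841
bar X 297 [0.0542 0.0543 0.0543]
```

{"method": "carry_out", "body": {"dp": [[0,0,0.0003],[0,0,0.0003],[0,0,0.0003],[0,0,0.0003],[0,0,0],[0,0,0],[0,0,0],[0,0,0],[0,0,0],[0,0,0]], "dr": [[0,0,0],[0,0,0],[0,0,0],[0,0,0],[0,0,0],[0,0,0],[0,0,0],[0,0,0],[0,0,0],[0,0,0]]}}

```text
time: 11.05
tool_pos: [0.5103, -0.2569, 0.1288]
tcp_rot: [[-0.855, 0.159, 0.494], [0.137, 0.987, -0.081], [-0.501, -0.002, -0.865]]
force: [-5.8, 1.8, 1.8]
finger_gap: 0.688
grasp_force: 30.0
```

```bash
python3 look.py
```

```text
11.1 [-5.06  1.91  1.51] [0.32 0.87 0.08] [ 0.1366 -0.0005  0.018 ] [-0.06  0.07  0.07]
top plane dx,dy,c [ 0.0007 -0.0015  0.0573] 14661 X [0.0794 0.1394]
runner plane [-0.0003 -0.0008  0.0023] 3860
bar X 244 [0.0542 0.0543 0.0543]
```

Contact with the runners is about 6 N along the normal. The mould is flat on them, with roughly 25 mm to go to the bar, so I'll ease it down.

{"method": "carry_out", "body": {"dp": [[0.0015,0,0],[0.002,0,0],[0.002,0,0],[0.002,0,0],[0.002,0,0],[0.002,0,0],[0.002,0,0],[0.0015,0,0],[0,0,0],[0,0,0]], "dr": [[0,0,0],[0,0,0],[0,0,0],[0,0,0],[0,0,0],[0,0,0],[0,0,0],[0,0,0],[0,0,0],[0,0,0]]}}

```text
time: 11.93
tool_pos: [0.5009, -0.2556, 0.1233]
tcp_rot: [[-0.854, 0.16, 0.495], [0.137, 0.987, -0.082], [-0.501, -0.002, -0.865]]
force: [-3.9, 0.5, 5.9]
finger_gap: 0.687
grasp_force: 30.0
```

```bash
python3 look.py
```

```text
11.9833 [-4.63 -0.22  5.17] [0.28 0.52 0.03] [ 0.1255 -0.0007  0.018 ] [-0.09  0.09  0.06]
top plane dx,dy,c [ 0.0001 -0.0017  0.0573] 17452 X [0.0683 0.1393]
runner plane [-0.0005 -0.0007  0.0022] 4069
bar X 141 [0.0542 0.0542 0.0543]
```

{"method": "carry_out", "body": {"dp": [[0.001,0,0],[0.0015,0,0],[0.0015,0,0],[0.0015,0,0],[0.0015,0,0],[0.0015,0,0],[0.0015,0,0],[0.0015,0,0],[0.001,0,0],[0,0,0]], "dr": [[0,0,0],[0,0,0],[0,0,0],[0,0,0],[0,0,0],[0,0,0],[0,0,0],[0,0,0],[0,0,0],[0,0,0]]}}

```text
time: 12.82
tool_pos: [0.493, -0.2543, 0.1187]
tcp_rot: [[-0.854, 0.16, 0.495], [0.137, 0.987, -0.082], [-0.502, -0.002, -0.865]]
force: [-2.2, 1.0, 5.1]
finger_gap: 0.686
grasp_force: 30.0
```

{"method": "carry_out", "body": {"dp": [[0.0005,0,0],[0.0005,0,0],[0.0005,0,0],[0.0005,0,0],[0.0005,0,0],[0,0,0],[0,0,0],[0,0,0],[0,0,0],[0,0,0]], "dr": [[0,0,0],[0,0,0],[0,0,0],[0,0,0],[0,0,0],[0,0,0],[0,0,0],[0,0,0],[0,0,0],[0,0,0]]}}

```text
time: 13.65
tool_pos: [0.4915, -0.2541, 0.1179]
tcp_rot: [[-0.854, 0.16, 0.495], [0.137, 0.987, -0.082], [-0.502, -0.002, -0.865]]
force: [-1.5, 0.9, 6.0]
finger_gap: 0.683
grasp_force: 30.0
```

```bash
python3 look.py; python3 -c "
from h import *
F=np.array([state()['force'] for _ in range(3)])[0];print('F rack axes',F@xs,F@ys,F@ns)"
```

```text
13.7 [-1.75  1.08  5.43] [0.26 0.06 0.07] [ 0.1146 -0.0007  0.018 ] [-0.09  0.12  0.07]
top plane dx,dy,c [-0.     -0.0018  0.0573] 17592 X [0.0574 0.1291]
runner plane [ 0.0005 -0.0016  0.0023] 3476
bar X 133 [0.0572 0.0572 0.0573]
F rack axes 1.069440581199047 0.7891648393418683 5.654443253218623
```

{"method": "carry_out", "body": {"dp": [[0.0004,0,0],[0.0004,0,0],[0.0004,0,0],[0.0004,0,0],[0.0004,0,0],[0.0004,0,0],[0,0,0],[0,0,0],[0,0,0],[0,0,0]], "dr": [[0,0,0],[0,0,0],[0,0,0],[0,0,0],[0,0,0],[0,0,0],[0,0,0],[0,0,0],[0,0,0],[0,0,0]]}}

```text
time: 14.53
tool_pos: [0.49, -0.2538, 0.117]
tcp_rot: [[-0.854, 0.16, 0.495], [0.137, 0.987, -0.082], [-0.502, -0.002, -0.865]]
force: [-1.3, -0.4, 5.8]
finger_gap: 0.687
grasp_force: 30.0
```

{"method": "carry_out", "body": {"dp": [[0.0003,0,0],[0.0003,0,0],[0.0003,0,0],[0,0,0],[0,0,0],[0,0,0],[0,0,0],[0,0,0],[0,0,0],[0,0,0]], "dr": [[0,0,0],[0,0,0],[0,0,0],[0,0,0],[0,0,0],[0,0,0],[0,0,0],[0,0,0],[0,0,0],[0,0,0]]}}

```text
time: 15.37
tool_pos: [0.4894, -0.2537, 0.1166]
tcp_rot: [[-0.854, 0.16, 0.495], [0.137, 0.987, -0.082], [-0.502, -0.002, -0.865]]
force: [-1.5, -0.7, 5.2]
finger_gap: 0.689
grasp_force: 30.0
```

```bash
cat >> look.py <<'E'
F=s['force'];print('F rack axes',F@xs,F@ys,F@ns)
E
python3 look.py
```

```text
15.4167 [-0.56 -0.4   6.39] [0.25 0.1  0.08] [ 0.1121 -0.0008  0.018 ] [-0.1   0.13  0.07]
top plane dx,dy,c [-0.     -0.0016  0.0573] 17584 X [0.055  0.1266]
runner plane [-0.0016 -0.0006  0.0022] 3293
bar X 120 [0.0548 0.0548 0.0548]
F rack axes 2.77008910924246 -0.4860079443448108 5.777938561025012
```

{"method": "carry_out", "body": {"dp": [[0.0003,0,0],[0.0003,0,0],[0.0003,0,0],[0,0,0],[0,0,0],[0,0,0],[0,0,0],[0,0,0],[0,0,0],[0,0,0]], "dr": [[0,0,0],[0,0,0],[0,0,0],[0,0,0],[0,0,0],[0,0,0],[0,0,0],[0,0,0],[0,0,0],[0,0,0]]}}

```text
time: 16.25
tool_pos: [0.489, -0.2537, 0.1164]
tcp_rot: [[-0.854, 0.16, 0.495], [0.137, 0.987, -0.082], [-0.502, -0.002, -0.865]]
force: [-0.0, 0.2, 5.1]
finger_gap: 0.686
grasp_force: 30.0
```

```bash
python3 look.py
```

```text
16.3 [-0.11  0.14  5.94] [ 0.27 -0.06  0.03] [ 0.1116 -0.0008  0.018 ] [-0.1   0.14  0.06]
top plane dx,dy,c [-0.0001 -0.002   0.0573] 17599 X [0.0546 0.1261]
runner plane [-0.0024  0.0004  0.0021] 3285
bar X 0 
F rack axes 2.8560477824274555 0.12469875712659262 5.2103134699694955
```

{"method": "carry_out", "body": {"dp": [[0.0003,0,0],[0.0003,0,0],[0.0003,0,0],[0.0003,0,0],[0,0,0],[0,0,0],[0,0,0],[0,0,0],[0,0,0],[0,0,0]], "dr": [[0,0,0],[0,0,0],[0,0,0],[0,0,0],[0,0,0],[0,0,0],[0,0,0],[0,0,0],[0,0,0],[0,0,0]]}}

```text
time: 17.13
tool_pos: [0.4888, -0.2537, 0.1164]
tcp_rot: [[-0.853, 0.16, 0.497], [0.137, 0.987, -0.082], [-0.503, -0.002, -0.864]]
force: [5.5, 0.5, 3.8]
finger_gap: 0.684
grasp_force: 30.0
```

```bash
python3 look.py
```

```text
17.1833 [6.55 0.7  3.55] [ 0.23 -0.95  0.03] [ 0.1115 -0.0008  0.0181] [-0.11  0.22  0.05]
top plane dx,dy,c [ 0.002  -0.0022  0.0573] 17595 X [0.0543 0.126 ]
runner plane [-0.0017 -0.0008  0.0021] 3297
bar X 0 
F rack axes 7.278692765063732 1.736776767275216 -0.10083205602697143
```

The bar stopped it: up-slope force rose to 7 N and the motion ceased. I'll take off some of the push, check, and then release.

{"method": "carry_out", "body": {"dp": [[-0.0003,0,0],[-0.0002,0,0],[0,0,0],[0,0,0],[0,0,0],[0,0,0],[0,0,0],[0,0,0],[0,0,0],[0,0,0]], "dr": [[0,0,0],[0,0,0],[0,0,0],[0,0,0],[0,0,0],[0,0,0],[0,0,0],[0,0,0],[0,0,0],[0,0,0]], "squeeze": 15}}

```text
time: 18.02
tool_pos: [0.4888, -0.2537, 0.1164]
tcp_rot: [[-0.853, 0.16, 0.496], [0.137, 0.987, -0.082], [-0.503, -0.002, -0.864]]
force: [5.8, -0.3, 5.4]
finger_gap: 0.687
grasp_force: 15.0
```

```bash
python3 look.py
```

```text
18.0667 [6.   0.24 4.98] [ 0.2  -0.88  0.05] [ 0.1115 -0.0008  0.018 ] [-0.11  0.18  0.05]
top plane dx,dy,c [ 0.0009 -0.0022  0.0573] 17584 X [0.0545 0.126 ]
runner plane [-0.0025 -0.0001  0.0021] 3286
bar X 0 
F rack axes 7.589357292982498 1.1973588719104957 1.374077234304012
```

{"method": "carry_out", "body": {"dp": [[0,0,0],[0,0,0],[0,0,0],[0,0,0],[0,0,0],[0,0,0],[0,0,0],[0,0,0],[0,0,0],[0,0,0]], "dr": [[0,0,0],[0,0,0],[0,0,0],[0,0,0],[0,0,0],[0,0,0],[0,0,0],[0,0,0],[0,0,0],[0,0,0]], "squeeze": 4}}

```text
time: 18.9
tool_pos: [0.4881, -0.2536, 0.1157]
tcp_rot: [[-0.854, 0.16, 0.495], [0.137, 0.987, -0.082], [-0.501, -0.002, -0.865]]
force: [3.1, -2.4, 5.2]
finger_gap: 0.69
grasp_force: 4.0
```

{"method": "carry_out", "body": {"dp": [[0,0,0],[0,0,0],[0,0,0],[0,0,0],[0,0,0],[0,0,0],[0,0,0],[0,0,0],[0,0,0],[0,0,0]], "dr": [[0,0,0],[0,0,0],[0,0,0],[0,0,0],[0,0,0],[0,0,0],[0,0,0],[0,0,0],[0,0,0],[0,0,0]], "claw": 0.9}}

```text
time: 19.73
tool_pos: [0.4881, -0.2533, 0.1155]
tcp_rot: [[-0.854, 0.16, 0.494], [0.137, 0.987, -0.081], [-0.501, -0.002, -0.865]]
force: [-0.3, -0.4, 0.2]
finger_gap: 0.95
grasp_force: 0.0
```

```bash
python3 look.py
```

```text
19.7833 [ 0.57  0.32 -0.2 ] [ 0.05  0.37 -0.01] [ 0.1104 -0.0005  0.0177] [-0.07  0.07  0.06]
top plane dx,dy,c [-0.0003 -0.0017  0.0573] 17453 X [0.0544 0.1268]
runner plane [-0.0022  0.0001  0.0021] 3309
bar X 1 [0.0543 0.0543 0.0543]
F rack axes 0.34599632728196983 0.4037187470365554 -0.43024381704649217
```

Released: zero load, mould flat and against the bar. Retreating along the tool axis.

{"method": "carry_out", "body": {"dp": [[0,0,-0.01],[0,0,-0.015],[0,0,-0.02],[0,0,-0.02],[0,0,-0.02],[0,0,-0.02],[0,0,-0.02],[0,0,-0.02],[0,0,-0.015],[0,0,-0.005]], "dr": [[0,0,0],[0,0,0],[0,0,0],[0,0,0],[0,0,0],[0,0,0],[0,0,0],[0,0,0],[0,0,0],[0,0,0]]}}

```text
time: 20.62
tool_pos: [0.4268, -0.2439, 0.2251]
tcp_rot: [[-0.853, 0.16, 0.496], [0.136, 0.987, -0.084], [-0.503, -0.004, -0.864]]
force: [0.5, -0.6, -0.1]
finger_gap: 0.953
grasp_force: 0.0
```

```bash
python3 -c "
from h import *
s=state();print(s['time'],rackxyz(s['tool_pos']),s['force'])
p=get_image('wrist');W=cloud(p);R=((W-O)@np.c_[xs,ys,ns]).reshape(-1,3)
m=R[(abs(R[:,2]-.0573)<.003)&(abs(R[:,1])<.04)&(R[:,0]>.04)&(R[:,0]<.2)]
print(cv2.minAreaRect((m[:,:2]*1000).astype(np.float32)),len(m))
q=R[(abs(R[:,2]-.002)<.003)&(abs(R[:,1])<.045)&(R[:,0]>0)&(R[:,0]<.23)];
for g in(1,-1):print(np.percentile(q[q[:,1]*g>.015][:,1],[5,95]).round(4))
a=p['img'];b=get_image('scene')['img'];cv2.imwrite('pics/f.png',np.hstack([cv2.resize(a,(400,300)),cv2.resize(b[90:270,0:240],(400,300))]))"
```

```text
20.6167 [ 0.11146864 -0.00109117  0.14365203] [ 0.47694542 -0.55397984 -0.13813225]
((104.77072143554688, -1.9206218719482422), (60.1480827331543, 101.6595687866211), 89.93160247802734) 9153
[0.0215 0.0309]
[-0.0342 -0.025 ]
```

View pics/f.png

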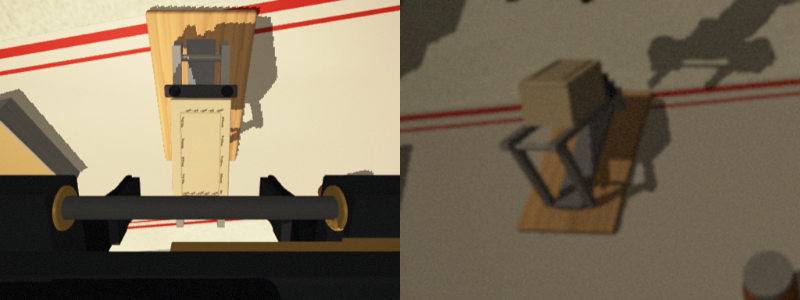

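The wrist half of the picture (left) shows the mould lying square on both runners (cols 172–228) and against the bar (row 90). The scene half (right) shows it lying flat. Its centre is at y −1.9 mm against −1.7 mm for the runners, and the robot is clear of it.

```bash
python3 -c "
from h import *
print(hand_in())"
```

```text
the job is handed in; nothing more can be done
None
```

The loaf mould is on the drying rack, mouth down and flat, with a long rim along each runner; I eased it down until it rested against the bar, then let go and handed the job in at about 21 s, with the bystanders untouched.

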